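# Free the reagent cupboard's child-safety hook and open the door

### The job

The little reagent cupboard's door stands ajar on its sprung safety hook: reach down through the gap behind the top of the door, press the hook down gently by its stud until it clears the catch, and draw the door past the catch while the hook is down. Then swing the door wide open, to about a right angle, without wrenching or bottoming the hook hard or flinging the door, let go and leave everything else on the bench where it stands.

Things in the scene. Friction and masses are not known exactly. Their poses are not given: they have to be found in the camera images.
- cupboard: White steel bench cupboard, 220 deep, 210 wide, 245 high, fixed to the bench. Origin on the bench under the middle of its front face; x points into the cupboard (away from the door), y to the hinge side, z up. The roof's front edge lies at x = 0.
- door (a joint): Opening angle of the door (rad): 0 shut, growing as its free edge swings out to the cupboard's -x side, clockwise from above; stop at 1.9. The hook holds it at about 0.29 (starts ajar at 0.25 to 0.285, free to move between 0 and the catch). With the hook down it is past the catch above about 0.40. The hinge is lightly stiff: the door stays where it is left.
- gap (a point): Point fixed to the door: level with its top edge, straight above the hook's stud, 18 mm inward of the door's inner face, 145 mm from the hinge axis. Axes of the door: x normal to it, inward; y along it to the hinge; z up. The gap here between door and roof edge is 36 to 42 mm wide while ajar. The stud's top is 2 to 31 mm below this point: it varies, is not measured, and must be felt.
- hinge_axis (a point): Point on the door's vertical hinge axis, 235 mm above the bench, level with the door's top edge; axes turn with the door. Door panel 195 wide, 16 thick, 30 to 235 mm above the bench, its inner face in the plane of the hinge axis, with a bar handle on its outer face.
- hook: Grey hook pivoted on the door's inner face, 209 mm above the bench (origin); door axes. Its arm runs 60 mm inward and ends in an upturned barb, 12 mm up behind the catch. Push stud 18 mm from the pivot, ball head 14 dia. It starts to give at about 3 N, clears the catch 4 to 5 mm down at the stud (5 to 8 N), and meets a hard stop 1 to 2 mm lower (7 to 10 N). Over 18 N breaks it. It springs back.
- strike: The catch: steel plate 80 wide, 6 thick, hanging from the roof's front edge down to 197 mm above the bench; fixed. Pulling the door with more than 20 N of load between barb and catch breaks the latch.
- dish: Single dish, 88 dia x 15 high, loose on the bench in front of the cupboard, below the door's sweep. Origin under its middle. Leave alone.
- dish_stack: Stack of five dishes as one piece, 88 dia x 79 high, loose. Origin under its middle. Leave alone.
- reagent_bottle: Bottle 60 dia x 130 high, loose. Origin under its middle. Leave alone.
- jar: Jar 80 dia x 120 high, loose. Origin under its middle. Leave alone.
- blue_bottle: Clear bottle, 80 dia x 220 high, loose. Origin under its middle. Leave alone.
- tin: Open tin, 74 dia x 100 high, loose. Origin under its middle. Leave alone.
- flask: Green bottle 72 dia x 110 high, loose. Origin under its middle. Leave alone.

How it is judged:
By the outcome, as a careful person would: the job done as asked, in the order asked, and still so for the second after the job is handed in, with the robot touching nothing.
It also fails if it takes over 51 s, if anything falls off the work surface, if the arm or the gripper's body presses on something with over 40 N, if the wrist force passes 120 N, or if a joint passes its speed limit or range.

### The arm

A 6-joint arm with a two-finger parallel gripper is mounted at the origin on the work surface. World frame = base frame: x ahead of the robot, y to its left, z up, the work surface at z = 0. Lengths are in m, angles in rad, forces in N, time in s.
With the tool pointing down it reaches from about 0.275 to 1 m from the base axis. Payload 8.4 kg.
Tool frame: the origin (TCP) lies on the centre line of the jaws, within the pads' length; the fingertips stand 17 mm ahead of it and the grasp point (between the pads) lies 2 mm behind it (robot.nose_length is the distance from the TCP to the fingertips, in m); y points along the fingers, z is the direction in which the jaws open and shut, and the axes are right-handed (so a half turn about y gives the same grasp; the last joint's range is limited). The gripper opens to 85 mm and grips with 20 to 120 N. Pads are 22 mm wide; open, the fingers measure 114 mm over their backs; the gripper's body (76 mm by 85 mm) begins 54 mm behind the grasp point. The pads swing forward as they close: fully open they stand 13 mm farther back than shut.
Start: joints at [1.238, 0.353, 1.633, -0, 1.155, -0.002], TCP at [0.203, 0.591, 0.248] pointing down, gripper open.
Joint ranges: [-2.63, 2.63], [-0.92, 2.1], [0.06, 2.66], [-1.3, 4.44], [0, 2.69], [-3.02, 3.02]. Speed limits (rad/s): [2.22, 2.22, 2.79, 3.14, 3.14, 3.14].

### API

Orientations are given as a unit quaternion [x, y, z, w].
In Python, from bench import robot, vision gives the robot as it stands.
- The arm moves only by the shell command python3 -m inch 'ROWS' [FORCE]. ROWS is JSON, a list of rows, each an object with "xyz": the shift along the tool's x, y, z in mm, a list of three; "roll": the turn about the tool's y in rad; "fingers": the opening, from 0 (shut) to 1 (fully open). In form: [{"xyz": [tx, ty, tz], "roll": roll, "fingers": fingers}, ...]. A call has 1 to 10 rows; each row shifts and turns the commanded pose from where the row before left it, along the tool's axes as they then stand; what a row does not reach is not made up. A row lasts 1/12 s, in which the tool goes at most 41.7 mm and 7.16 degrees, less where a joint would pass 70% of its speed; a pose out of reach is approached as far as the arm can. A call is refused whole if a number of a shift passes 41.7 or a number of a turn 0.125, either way. A call with a gripper value outside its range is refused whole. The fingers move at their own pace and stop on an object; FORCE is the grip in N (left out, the last holds). Time passes only in rows, so rows that do not move let the fingers close. It gives the time, the measured TCP pose, the force and the opening at its end, in the units of the state.
- robot.state(): the state, without advancing time (a new reading comes with each control period).
- vision.snapshot(name): name is "side" or "top"; returns the picture (400x640x3 uint8, blue, green, red); there is no depth.
- vision.get_calibration(name): a dict with "intrinsics" (3x3 intrinsics, pixels), "rvec" (rotation vector, rad) and "tvec" (3), from world to camera coordinates, as OpenCV has them. Camera axes: x right, y down, z forward; pixel columns grow to the right and rows downward; lengths in m; the calibration is good to about 2 mm. A picture is of the moment at which its call begins. get_calibration takes no time and is no camera call.
- robot.close_job(): hands the job in, once; it reports no verdict.
The state is a dict: "t": time; "qpos": joint angles; "qd": joint speeds; "joint_efforts": joint torques, N m; "tcp_pos": TCP position; "ee_rot": TCP orientation; "contact_force": force on the tool from outside, world axes, zero at the start; "ft_torque": the same for the moment, N m; "width": finger opening in m.
Only numpy, scipy, OpenCV 4.12 (cv2) and the standard library are available. Lean on these libraries where they do the work, as an engineer would, in place of code of your own. Each camera call takes 0.05 s, during which the arm holds its last target.

## Working session

There is one attempt and no reset: what is moved stays moved. The work goes in short steps, Python scripts to look and compute and a shell command to move; the robot and the scene stay as the last step left them, time stands still between calls to the robot, and variables do not carry over. Pictures are saved under pics/ and viewed, and the job is handed in when it is done.

```bash
ls; mkdir -p pics
python3 - <<'E'
from bench import robot, vision
import cv2
s=robot.state(); print(s); print(robot.nose_length)
for n in ("side","top"):
    cv2.imwrite(f"pics/{n}0.png",vision.snapshot(n)); print(n,vision.get_calibration(n))
E
```

```text
pics
{'t': 0.0, 'qpos': array([ 1.23759711e+00,  3.53653086e-01,  1.63412042e+00,  1.23720624e-05,
        1.15519524e+00, -2.39494390e-03]), 'qd': array([-0.00058029,  0.0004235 ,  0.00098939,  0.00241649, -0.00189305,
        0.00053619]), 'joint_efforts': array([ 1.18035641e-03, -6.05254340e+01, -3.42077994e+01,  2.35677890e-04,
        9.04762361e-03,  7.64997367e-06]), 'tcp_pos': array([0.20285091, 0.5906967 , 0.24756444]), 'ee_rot': array([ 0.69793491, -0.11651134,  0.11634094, -0.69697687]), 'contact_force': array([ 0.46174754, -0.25250753, -0.65389711]), 'ft_torque': array([-0.00921792, -0.0553959 , -0.01505299]), 'width': 0.08560051717153379}
0.017
side {'intrinsics': array([[422.69806103,   0.        , 316.64575434],
       [  0.        , 422.69806103, 200.86352981],
       [  0.        ,   0.        ,   1.        ]]), 'rvec': array([ 0.83083559,  2.89208726, -0.47600948]), 'tvec': array([ 0.53262253, -0.23102015,  1.80180777])}
top {'intrinsics': array([[407.28044125,   0.        , 318.38016596],
       [  0.        , 407.28044125, 202.80858607],
       [  0.        ,   0.        ,   1.        ]]), 'rvec': array([ 2.15492344, -2.15839245,  0.11945915]), 'tvec': array([-0.00752173,  0.65500171,  1.40396623])}
```

View pics/side0.png

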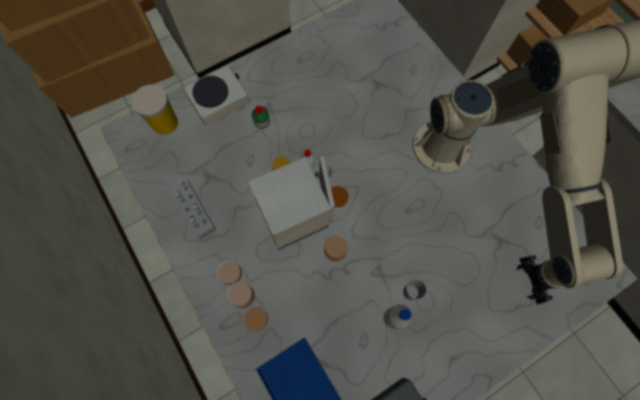

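View pics/top0.png

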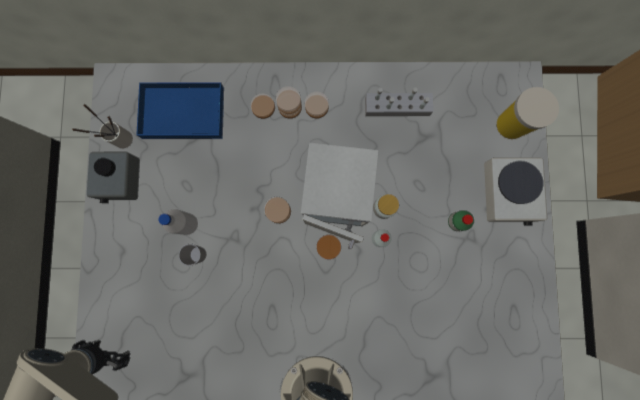

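Run:
```python
import cv2
a=cv2.imread("pics/top0.png")[130:270,250:420]; cv2.imwrite("pics/top0c.png",cv2.resize(a,None,fx=4.5,fy=4.2,interpolation=cv2.INTER_CUBIC) if 0 else cv2.resize(a,None,fx=4,fy=4,interpolation=cv2.INTER_CUBIC))
a=cv2.imread("pics/side0.png")[140:265,235:375]; cv2.imwrite("pics/side0c.png",cv2.resize(a,None,fx=4,fy=4,interpolation=cv2.INTER_CUBIC))
```

```text
(no output)
```

View pics/top0c.png

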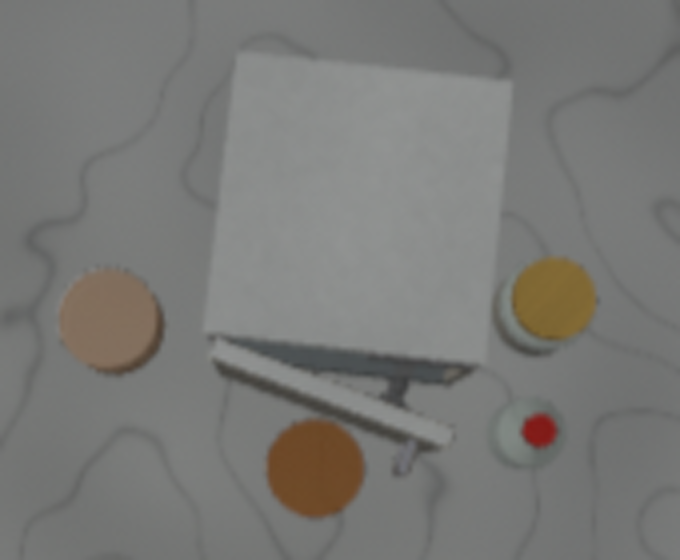

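View pics/side0c.png

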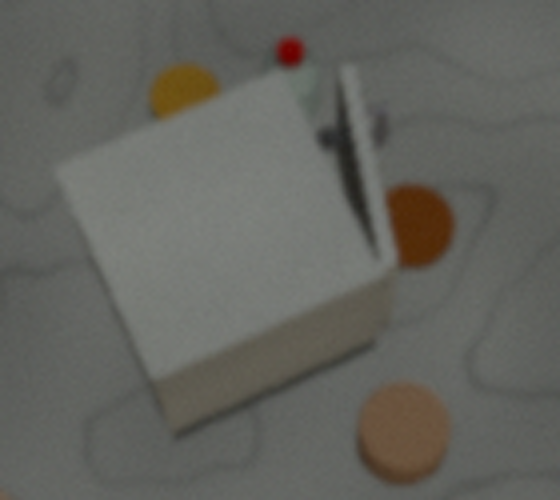

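```bash
cat > h.py <<'E'
import numpy as np, cv2
from scipy.optimize import least_squares
from bench import robot, vision
C={n:vision.get_calibration(n) for n in ("side","top")}
def proj(n,P):
    c=C[n]; return cv2.projectPoints(np.atleast_2d(np.float64(P)),c["rvec"],c["tvec"],c["intrinsics"],None)[0][:,0]
def ray(n,uv,z):
    c=C[n];R=cv2.Rodrigues(c["rvec"])[0];t=np.ravel(c["tvec"])
    d=R.T@np.linalg.inv(c["intrinsics"])@np.array([*uv,1.]);o=-R.T@t
    return o+d*(z-o[2])/d[2]
def rz(a): return np.array([[np.cos(a),-np.sin(a)],[np.sin(a),np.cos(a)]])
E
python3 - <<'E'
from h import *
top=np.array([[238,52],[512,80],[487,364],[205,333]])/4+[250,130]-.375
side=np.array([[150,378],[57,170],[285,70],[390,262]])/4+[235,140]-.375
# order: back-hinge, back-free, front-free, front-hinge
L=np.array([[.22,.105],[.22,-.105],[0,-.105],[0,.105]])
def f(p,full=False):
    W=np.c_[(rz(p[2])@L.T).T+p[:2],np.full(4,.245)]
    return np.r_[(proj("top",W)-top).ravel(),(proj("side",W)-side).ravel()]
for n,im in (("top",top),("side",side)):
    print(n,[ray(n,u,.245).round(4) for u in im])
r=least_squares(f,[.55,0,0]);print(r.x,r.fun.round(1))
for u in [(455,432),(445,447),(212,345),(212,362)]: print("door",ray("top",np.array(u)/4+[250,130]-.375,.235))
for u in [(340,68),(355,66),(378,260),(395,262)]: print("door",ray("side",np.array(u)/4+[235,140]-.375,.235))
E
```

```text
top [array([0.8176, 0.0182, 0.245 ]), array([ 0.7949, -0.1927,  0.245 ]), array([ 0.576 , -0.1698,  0.245 ]), array([0.5999, 0.0428, 0.245 ])]
side [array([0.8166, 0.015 , 0.245 ]), array([ 0.7914, -0.1905,  0.245 ]), array([ 0.5714, -0.1664,  0.245 ]), array([0.5897, 0.0357, 0.245 ])]
[ 0.58566168 -0.06414047 -0.10672761] [ 0.4  0.6 -0.2  0.5 -0.4  0.5  0.8  1.   0.5  0.3 -0.7 -0.1 -1.  -0.1
 -1.   2.1]
door [ 0.52532665 -0.1460423   0.235     ]
door [ 0.51404438 -0.13833641  0.235     ]
door [0.59164518 0.0379499  0.235     ]
door [0.57867104 0.03790536 0.235     ]
door [ 0.52603018 -0.14579696  0.235     ]
door [ 0.51348005 -0.14029626  0.235     ]
door [0.59541937 0.0260976  0.235     ]
door [0.58389204 0.03545851 0.235     ]
```

```bash
cat >> h.py <<'E'
from scipy.spatial.transform import Rotation as Ro
H=np.array([.595,.035]); YAW=-.107
def frame(th):
    b=YAW-th   # door axes: x inward normal rotated clockwise by th
    n=np.array([np.cos(b),np.sin(b)]); y=np.array([-np.sin(b),np.cos(b)])
    return n,y
def pt(th,r=.145,off=.018):
    n,y=frame(th); return H-r*y+off*n
def go(th,off,z,r=.145):
    s=robot.state(); R=Ro.from_quat(s["ee_rot"]).as_matrix(); p=s["tcp_pos"]
    w=np.r_[pt(th,r,off),z]; d=R.T@(w-p)*1000
    n,y=frame(th)
    a=np.r_[n,0]; x=R[:,0]; ay=R[:,1]
    ang=[np.arctan2(np.cross(x,sg*a)@ay, x@(sg*a)) for sg in (1,-1)]
    print("t",round(s["t"],2),"tcp",p.round(4),"F",s["contact_force"].round(1),"w",round(s["width"],3),"target",w.round(4),"tool d mm",d.round(1),"roll",np.round(ang,3),"q6",s["qpos"][5].round(2)); return R
def door_overlay(img,n,th):
    nn,y=frame(th)
    c=np.array([H,H-.195*y,H-.195*y-.016*nn,H-.016*nn]); P=np.c_[c,np.full(4,.235)]
    uv=proj(n,np.r_[P,[np.r_[pt(th),.235]]])
    return uv
E
python3 - <<'E'
from h import *
R=go(.265,.018,.30);print(R.round(3))
for n,o in(("top",(250,130)),("side",(235,140))):
    img=cv2.imread(f"pics/{n}0c.png")
    uv=(door_overlay(img,n,.265)-o)*4+1.5
    cv2.polylines(img,[np.int32(uv[:4]*16)],True,(0,255,0),1,cv2.LINE_AA,4)
    cv2.circle(img,np.int32(uv[4]),4,(0,0,255),1)
    cv2.imwrite(f"pics/{n}0o.png",img[-300:] if n=="top" else img[:300])
E
```

```text
t 0.1 tcp [0.2029 0.5907 0.2477] F [-0.2  0.3 -0. ] w 0.085 target [ 0.5591 -0.1066  0.3   ] tool d mm [ 563.4  -51.7 -543.9] roll [ 0.041 -3.1  ] q6 -0.0
[[ 0.946 -0.     0.325]
 [-0.325 -0.001  0.946]
 [ 0.    -1.    -0.001]]
```

View pics/top0o.png

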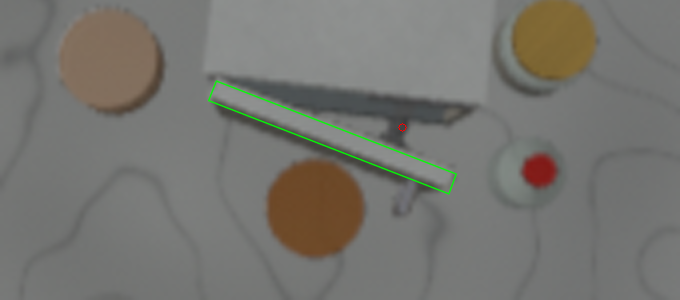

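View pics/side0o.png

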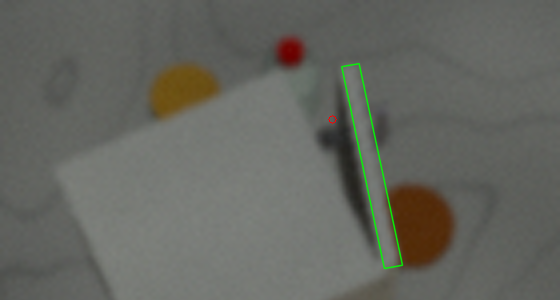

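```bash
python3 -m inch '[{"xyz":[0,-30,0],"roll":0,"fingers":0},{"xyz":[10,-35,-10],"roll":0.02,"fingers":0},{"xyz":[26,-20,-25],"roll":0.02,"fingers":0},{"xyz":[27,0,-26],"roll":0,"fingers":0},{"xyz":[27,0,-26],"roll":0,"fingers":0},{"xyz":[27,0,-26],"roll":0,"fingers":0},{"xyz":[27,0,-26],"roll":0,"fingers":0},{"xyz":[27,0,-26],"roll":0,"fingers":0},{"xyz":[27,0,-26],"roll":0,"fingers":0},{"xyz":[27,0,-26],"roll":0,"fingers":0}]' 20
python3 -c "
from h import *
go(.265,.018,.33)"
```

```text
t: 0.93
tcp_pos: [0.3354, 0.3061, 0.3331]
ee_rot: [0.695, -0.13, 0.13, -0.695]
contact_force: [0.4, 0.1, 0.6]
width: -0.0001
t 0.93 tcp [0.3354 0.3061 0.3331] F [0.4 0.1 0.6] w -0.0 target [ 0.5591 -0.1066  0.33  ] tool d mm [ 357.9    3.2 -303.7] roll [ 2.00e-03 -3.14e+00] q6 -0.46
```

```bash
python3 -m inch '[{"xyz":[28,0,-24],"roll":0,"fingers":0},{"xyz":[28,0,-24],"roll":0,"fingers":0},{"xyz":[28,0,-24],"roll":0,"fingers":0},{"xyz":[28,0,-24],"roll":0,"fingers":0},{"xyz":[28,0,-24],"roll":0,"fingers":0},{"xyz":[28,0,-24],"roll":0,"fingers":0},{"xyz":[28,0,-24],"roll":0,"fingers":0},{"xyz":[28,0,-24],"roll":0,"fingers":0},{"xyz":[20,0,-20],"roll":0,"fingers":0},{"xyz":[10,0,-10],"roll":0,"fingers":0}]'
python3 -c "
from h import *
go(.265,.018,.33)"
```

```text
t: 1.77
tcp_pos: [0.4925, 0.006, 0.333]
ee_rot: [0.695, -0.131, 0.131, -0.695]
contact_force: [0.3, 0.7, -0.7]
width: 0.0001
t 1.77 tcp [0.4925 0.006  0.333 ] F [ 0.3  0.7 -0.7] w 0.0 target [ 0.5591 -0.1066  0.33  ] tool d mm [103.    3.1 -80.6] roll [-1.000e-03  3.141e+00] q6 -1.19
```

```bash
python3 -m inch '[{"xyz":[24,0,-20],"roll":0,"fingers":0},{"xyz":[24,0,-20],"roll":0,"fingers":0},{"xyz":[20,0,-16],"roll":0,"fingers":0},{"xyz":[15,0,-12],"roll":0,"fingers":0},{"xyz":[8,0,-7],"roll":0,"fingers":0},{"xyz":[0,0,0],"roll":0,"fingers":0},{"xyz":[0,0,0],"roll":0,"fingers":0}]'
python3 -c "
from h import *
go(.265,.018,.33)"
```

```text
t: 2.35
tcp_pos: [0.5487, -0.0937, 0.3328]
ee_rot: [-0.695, 0.131, -0.13, 0.695]
contact_force: [0.4, 0.2, 0.1]
width: 0.0003
t 2.35 tcp [ 0.5487 -0.0937  0.3328] F [0.4 0.2 0.1] w 0.0 target [ 0.5591 -0.1066  0.33  ] tool d mm [14.3  2.8 -8.3] roll [ 0.    -3.141] q6 -1.37
```

```bash
python3 -m inch '[{"xyz":[7,10,-4],"roll":0,"fingers":0},{"xyz":[7,15,-4],"roll":0,"fingers":0},{"xyz":[0,15,0],"roll":0,"fingers":0},{"xyz":[0,15,0],"roll":0,"fingers":0},{"xyz":[0,0,0],"roll":0,"fingers":0},{"xyz":[0,0,0],"roll":0,"fingers":0}]'
python3 - <<'E'
from h import *
go(.265,.018,.275)
s=robot.state()
for n,o,(w,h) in(("top",(290,190),(120,80)),("side",(280,130),(90,90))):
    a=vision.snapshot(n); cv2.imwrite(f"pics/{n}1f.png",a)
    a=cv2.resize(a[o[1]:o[1]+h,o[0]:o[0]+w],None,fx=6,fy=6,interpolation=cv2.INTER_CUBIC)
    t=s["tcp_pos"].copy(); t[2]-=.017
    uv=(proj(n,t)[0]-o)*6+2.5; print(n,uv)
    cv2.circle(a,np.int32(uv),4,(0,0,255),1)
    cv2.imwrite(f"pics/{n}1.png",a)
E
```

```text
t: 2.85
tcp_pos: [0.5587, -0.1057, 0.2775]
ee_rot: [-0.695, 0.131, -0.129, 0.695]
contact_force: [0.5, -0.3, 0.0]
width: 0.0001
t 2.85 tcp [ 0.5587 -0.1057  0.2775] F [ 0.5 -0.3  0. ] w 0.0 target [ 0.5591 -0.1066  0.275 ] tool d mm [ 0.7  2.5 -0.7] roll [ 2.000e-03 -3.139e+00] q6 -1.39
top [365.54237548 219.16151221]
side [230.15332732 223.88009566]
```

View pics/top1.png

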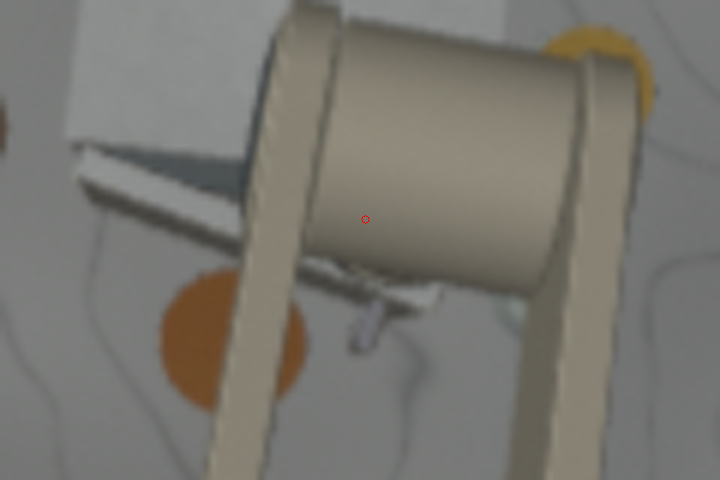

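View pics/side1.png

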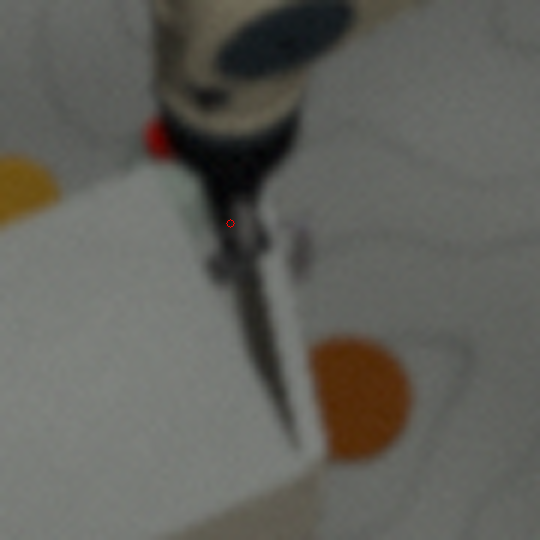

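Run:
```python
from h import *
a=cv2.imread("pics/side1f.png")[145:195,295:345]
a=cv2.convertScaleAbs(a,alpha=1.8,beta=0)
a=cv2.resize(a,None,fx=12,fy=12,interpolation=cv2.INTER_CUBIC)
s=robot.state();R=Ro.from_quat(s["ee_rot"]).as_matrix();p=s["tcp_pos"]
for zz,c in ((.017,(0,0,255)),(-.03,(0,255,255))):
  P=[p+R@np.array([i*.011,zz,j*.0145]) for i,j in((1,1),(1,-1),(-1,-1),(-1,1))]
  uv=(proj("side",P)-(295,145))*12+5.5
  cv2.polylines(a,[np.int32(uv)],True,c,1)
uv=(door_overlay(a,"side",.265)-(295,145))*12+5.5
cv2.polylines(a,[np.int32(uv[:4])],True,(0,255,0),1)
cv2.imwrite("pics/side1z.png",a)
```

```text
(no output)
```

View pics/side1z.png

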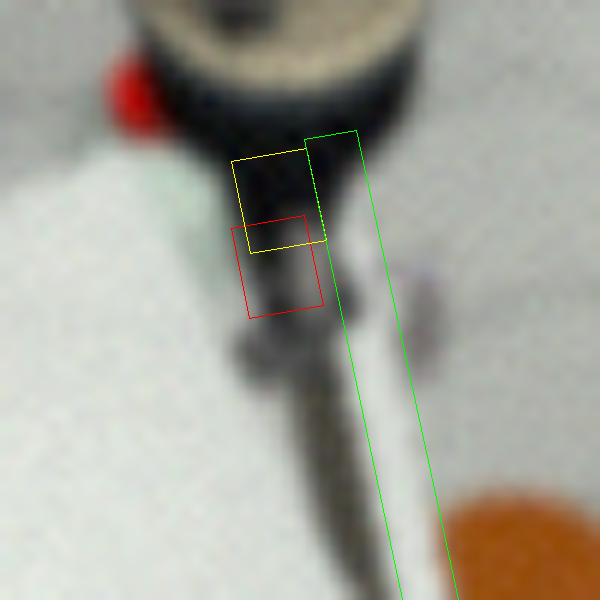

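Run:
```python
from h import *
for n,o,(w,h),k in(("top",(298,208),(72,40),11),("side",(305,150),(40,62),9)):
    a=cv2.imread(f"pics/{n}0.png")[o[1]:o[1]+h,o[0]:o[0]+w]
    a=cv2.resize(cv2.convertScaleAbs(a,alpha=1.6),None,fx=k,fy=k,interpolation=cv2.INTER_CUBIC)
    uv=(door_overlay(a,n,.265)-o)*k+(k-1)/2
    cv2.polylines(a,[np.int32(uv[:4])],True,(0,255,0),1); cv2.circle(a,np.int32(uv[4]),4,(0,0,255),1)
    cv2.imwrite(f"pics/{n}0z.png",a)
```

```text
(no output)
```

View pics/top0z.png

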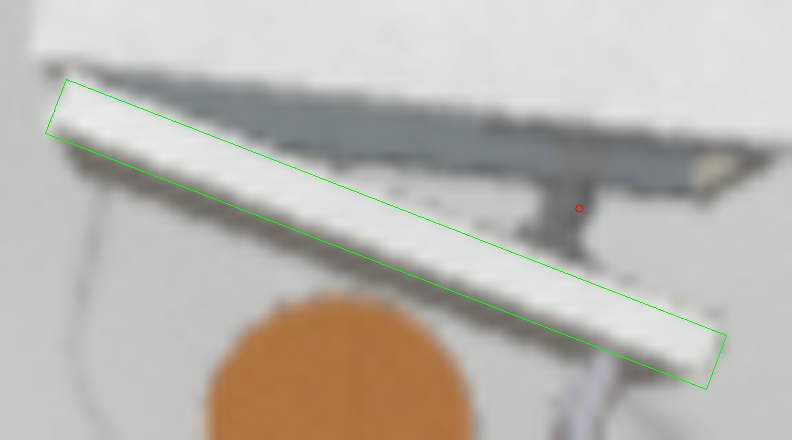

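View pics/side0z.png

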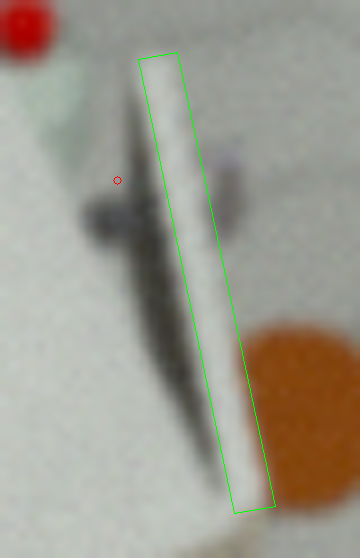

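```bash
python3 -m inch '[{"xyz":[1,5,-1],"roll":0,"fingers":0},{"xyz":[0,6,0],"roll":0,"fingers":0},{"xyz":[0,5,0],"roll":0,"fingers":0},{"xyz":[0,4,0],"roll":0,"fingers":0},{"xyz":[0,2,0],"roll":0,"fingers":0},{"xyz":[0,2,0],"roll":0,"fingers":0},{"xyz":[0,0,0],"roll":0,"fingers":0},{"xyz":[0,0,0],"roll":0,"fingers":0}]'
python3 -c "
from h import *
go(.265,.018,.255)"
```

```text
t: 3.62
tcp_pos: [0.5599, -0.1078, 0.2542]
ee_rot: [0.695, -0.13, 0.13, -0.695]
contact_force: [-1.2, -0.0, 0.2]
width: 0.0003
t 3.62 tcp [ 0.5599 -0.1078  0.2542] F [-1.2 -0.   0.2] w 0.0 target [ 0.5591 -0.1066  0.255 ] tool d mm [-1.2 -0.8  0.8] roll [ 1.00e-03 -3.14e+00] q6 -1.39
```

```bash
python3 -m inch '[{"xyz":[-2,0,0.5],"roll":0,"fingers":0},{"xyz":[0,1,0],"roll":0,"fingers":0},{"xyz":[0,1,0],"roll":0,"fingers":0},{"xyz":[0,1,0],"roll":0,"fingers":0},{"xyz":[0,1,0],"roll":0,"fingers":0},{"xyz":[0,0,0],"roll":0,"fingers":0},{"xyz":[0,0,0],"roll":0,"fingers":0}]'
python3 -c "
from h import *
go(.265,.018,.255)
for i in range(3): vision.snapshot('top'); print(robot.state()['contact_force'].round(1))"
```

```text
t: 4.2
tcp_pos: [0.5582, -0.1066, 0.2502]
ee_rot: [0.695, -0.13, 0.13, -0.695]
contact_force: [-0.1, -0.4, -0.1]
width: 0.0006
t 4.2 tcp [ 0.5582 -0.1066  0.2502] F [-0.1 -0.4 -0.1] w 0.001 target [ 0.5591 -0.1066  0.255 ] tool d mm [ 0.8 -4.8  0.3] roll [ 1.00e-03 -3.14e+00] q6 -1.39
[ 0.1 -0.4 -0. ]
[-0.1  0.1 -0.5]
[-0.7 -0.1  0.3]
```

```bash
for i in 1; do python3 -m inch '[{"xyz":[0,1,0],"roll":0,"fingers":0},{"xyz":[0,1,0],"roll":0,"fingers":0},{"xyz":[0,1,0],"roll":0,"fingers":0},{"xyz":[0,0,0],"roll":0,"fingers":0}]';  python3 -m inch '[{"xyz":[0,0,0],"roll":0,"fingers":0}]'; done
```

```text
t: 4.68
tcp_pos: [0.5581, -0.1065, 0.247]
ee_rot: [0.695, -0.13, 0.13, -0.695]
contact_force: [0.1, 0.1, -0.5]
width: -0.0002
t: 4.77
tcp_pos: [0.5582, -0.1066, 0.2472]
ee_rot: [0.695, -0.13, 0.13, -0.695]
contact_force: [0.2, -0.7, -0.2]
width: -0.0002
```

```bash
python3 -m inch '[{"xyz":[0,1,0],"roll":0,"fingers":0},{"xyz":[0,1,0],"roll":0,"fingers":0},{"xyz":[0,1,0],"roll":0,"fingers":0},{"xyz":[0,0,0],"roll":0,"fingers":0},{"xyz":[0,0,0],"roll":0,"fingers":0}]'
```

```text
t: 5.18
tcp_pos: [0.5582, -0.1066, 0.2442]
ee_rot: [0.695, -0.13, 0.13, -0.695]
contact_force: [0.0, 0.4, 0.2]
width: 0.0
```

```bash
python3 -m inch '[{"xyz":[0,1,0],"roll":0,"fingers":0},{"xyz":[0,1,0],"roll":0,"fingers":0},{"xyz":[0,1,0],"roll":0,"fingers":0},{"xyz":[0,0,0],"roll":0,"fingers":0}]'
```

```text
t: 5.52
tcp_pos: [0.5581, -0.1065, 0.241]
ee_rot: [0.695, -0.13, 0.13, -0.695]
contact_force: [-0.3, 0.1, -0.4]
width: 0.0002
```

```bash
python3 -m inch '[{"xyz":[0,1,0],"roll":0,"fingers":0},{"xyz":[0,1,0],"roll":0,"fingers":0},{"xyz":[0,1,0],"roll":0,"fingers":0},{"xyz":[0,0,0],"roll":0,"fingers":0}]'
```

```text
t: 5.85
tcp_pos: [0.5581, -0.1065, 0.238]
ee_rot: [-0.695, 0.13, -0.13, 0.695]
contact_force: [-0.4, -0.2, 0.1]
width: -0.0001
```

```bash
python3 -m inch '[{"xyz":[0,1,0],"roll":0,"fingers":0},{"xyz":[0,1,0],"roll":0,"fingers":0},{"xyz":[0,1,0],"roll":0,"fingers":0},{"xyz":[0,0,0],"roll":0,"fingers":0}]'
```

```text
t: 6.18
tcp_pos: [0.5581, -0.1066, 0.235]
ee_rot: [0.695, -0.13, 0.13, -0.695]
contact_force: [-0.5, 0.1, 0.6]
width: 0.0004
```

```bash
python3 -m inch '[{"xyz":[0,1,0],"roll":0,"fingers":0},{"xyz":[0,1,0],"roll":0,"fingers":0},{"xyz":[0,1,0],"roll":0,"fingers":0},{"xyz":[0,0,0],"roll":0,"fingers":0}]'
```

```text
t: 6.52
tcp_pos: [0.5581, -0.1065, 0.232]
ee_rot: [0.695, -0.13, 0.13, -0.695]
contact_force: [-0.8, -0.1, -0.4]
width: 0.0005
```

```bash
python3 -m inch '[{"xyz":[0,1,0],"roll":0,"fingers":0},{"xyz":[0,1,0],"roll":0,"fingers":0},{"xyz":[0,1,0],"roll":0,"fingers":0},{"xyz":[0,0,0],"roll":0,"fingers":0}]'
```

```text
t: 6.85
tcp_pos: [0.5581, -0.1066, 0.229]
ee_rot: [0.695, -0.13, 0.13, -0.695]
contact_force: [0.1, 0.5, 0.1]
width: -0.0002
```

```bash
python3 -m inch '[{"xyz":[0,1,0],"roll":0,"fingers":0},{"xyz":[0,1,0],"roll":0,"fingers":0},{"xyz":[0,1,0],"roll":0,"fingers":0},{"xyz":[0,0,0],"roll":0,"fingers":0}]'
```

```text
t: 7.18
tcp_pos: [0.5581, -0.1066, 0.226]
ee_rot: [-0.695, 0.13, -0.13, 0.695]
contact_force: [0.3, -0.3, 0.4]
width: 0.0003
```

```bash
python3 -m inch '[{"xyz":[0,1,0],"roll":0,"fingers":0},{"xyz":[0,1,0],"roll":0,"fingers":0},{"xyz":[0,1,0],"roll":0,"fingers":0},{"xyz":[0,0,0],"roll":0,"fingers":0}]'
```

```text
t: 7.52
tcp_pos: [0.5585, -0.1066, 0.2235]
ee_rot: [-0.695, 0.13, -0.131, 0.695]
contact_force: [0.2, -0.3, 3.8]
width: -0.0
```

```bash
python3 -m inch '[{"xyz":[0,1,0],"roll":0,"fingers":0},{"xyz":[0,1,0],"roll":0,"fingers":0},{"xyz":[0,0,0],"roll":0,"fingers":0},{"xyz":[0,0,0],"roll":0,"fingers":0}]'
```

```text
t: 7.85
tcp_pos: [0.5586, -0.1066, 0.2217]
ee_rot: [-0.695, 0.13, -0.131, 0.695]
contact_force: [-0.6, -0.1, 5.4]
width: 0.0
```

```bash
python3 -m inch '[{"xyz":[0,1,0],"roll":0,"fingers":0},{"xyz":[0,0,0],"roll":0,"fingers":0},{"xyz":[0,0,0],"roll":0,"fingers":0}]'; python3 -m inch '[{"xyz":[0,1,0],"roll":0,"fingers":0},{"xyz":[0,0,0],"roll":0,"fingers":0},{"xyz":[0,0,0],"roll":0,"fingers":0}]'
```

```text
t: 8.1
tcp_pos: [0.5587, -0.1066, 0.2209]
ee_rot: [-0.695, 0.13, -0.131, 0.695]
contact_force: [-0.9, -0.5, 6.6]
width: -0.0001
t: 8.35
tcp_pos: [0.5589, -0.1067, 0.2201]
ee_rot: [-0.695, 0.13, -0.131, 0.695]
contact_force: [-0.3, 0.8, 7.5]
width: -0.0
```

```bash
python3 -m inch '[{"xyz":[0,0.8,0],"roll":0,"fingers":0},{"xyz":[0,0,0],"roll":0,"fingers":0},{"xyz":[0,0,0],"roll":0,"fingers":0}]'; python3 -m inch '[{"xyz":[0,0.5,0],"roll":0,"fingers":0},{"xyz":[0,0,0],"roll":0,"fingers":0},{"xyz":[0,0,0],"roll":0,"fingers":0}]'
```

```text
t: 8.6
tcp_pos: [0.5591, -0.1067, 0.2196]
ee_rot: [-0.695, 0.13, -0.131, 0.695]
contact_force: [-0.4, 0.3, 9.3]
width: -0.0002
t: 8.85
tcp_pos: [0.5595, -0.1068, 0.2194]
ee_rot: [-0.695, 0.129, -0.132, 0.695]
contact_force: [-0.1, -0.4, 12.0]
width: -0.0001
```

```bash
python3 -m inch '[{"xyz":[-1,-0.5,0],"roll":0,"fingers":0},{"xyz":[-1,0,0],"roll":0,"fingers":0},{"xyz":[-1,0,0],"roll":0,"fingers":0},{"xyz":[0,0,0],"roll":0,"fingers":0}]'; python3 -c "
from h import *
go(.265,.011,.2195)"
```

```text
t: 9.18
tcp_pos: [0.5563, -0.1058, 0.2196]
ee_rot: [0.695, -0.129, 0.131, -0.695]
contact_force: [-0.3, -1.2, 8.9]
width: -0.0001
t 9.18 tcp [ 0.5563 -0.1058  0.2196] F [-0.3 -1.2  8.9] w -0.0 target [ 0.5525 -0.1041  0.2195] tool d mm [-4.1  0.1  0.3] roll [ 1.00e-03 -3.14e+00] q6 -1.39
```

```bash
python3 -m inch '[{"xyz":[-1,0,0],"roll":0,"fingers":0},{"xyz":[-1,0,0],"roll":0,"fingers":0},{"xyz":[-1,0,0],"roll":0,"fingers":0},{"xyz":[-1,0,0],"roll":0,"fingers":0},{"xyz":[0,0,0],"roll":0,"fingers":0}]'; python3 -c "
from h import *
go(.285,.011,.2195)"
```

```text
t: 9.6
tcp_pos: [0.5525, -0.1046, 0.2195]
ee_rot: [0.695, -0.129, 0.131, -0.695]
contact_force: [-0.7, -2.1, 9.2]
width: -0.0001
t 9.6 tcp [ 0.5525 -0.1046  0.2195] F [-0.7 -2.1  9.2] w -0.0 target [ 0.5498 -0.1032  0.2195] tool d mm [-3.   0.   0.3] roll [ 0.021 -3.12 ] q6 -1.39
```

```bash
python3 -m inch '[{"xyz":[-1,0,0],"roll":0.01,"fingers":0},{"xyz":[-1,0,0],"roll":0.01,"fingers":0},{"xyz":[-1,0,0],"roll":0,"fingers":0},{"xyz":[-1,0,0],"roll":0,"fingers":0},{"xyz":[0,0,0],"roll":0,"fingers":0}]'; python3 -c "
from h import *
go(.295,.011,.2195)"
```

```text
t: 10.02
tcp_pos: [0.5487, -0.1033, 0.2195]
ee_rot: [0.694, -0.136, 0.138, -0.693]
contact_force: [-0.8, -2.6, 9.8]
width: 0.0
t 10.02 tcp [ 0.5487 -0.1033  0.2195] F [-0.8 -2.6  9.8] w 0.0 target [ 0.5484 -0.1027  0.2195] tool d mm [-0.5  0.   0.4] roll [ 0.011 -3.13 ] q6 -1.37
```

```bash
python3 -m inch '[{"xyz":[-1,0,-0.5],"roll":0.01,"fingers":0},{"xyz":[-1,0,-0.5],"roll":0.01,"fingers":0},{"xyz":[-1,0,0],"roll":0,"fingers":0},{"xyz":[-1,0,0],"roll":0,"fingers":0},{"xyz":[0,0,0],"roll":0,"fingers":0}]'
python3 - <<'E'
from h import *
go(.32,.011,.2195)
for n,o,(w,h),k in(("top",(298,200),(80,60),8),("side",(295,145),(50,70),8)):
    a=vision.snapshot(n)[o[1]:o[1]+h,o[0]:o[0]+w]
    a=cv2.resize(cv2.convertScaleAbs(a,alpha=1.6),None,fx=k,fy=k,interpolation=cv2.INTER_CUBIC)
    for th,c in ((.265,(0,255,0)),(.32,(0,0,255))):
        uv=(door_overlay(a,n,th)-o)*k+(k-1)/2
        cv2.polylines(a,[np.int32(uv[:4])],True,c,1)
    cv2.imwrite(f"pics/{n}2z.png",a)
E
```

```text
t: 10.43
tcp_pos: [0.5449, -0.1021, 0.2196]
ee_rot: [0.692, -0.143, 0.145, -0.692]
contact_force: [0.6, 0.2, 9.1]
width: -0.0002
t 10.43 tcp [ 0.5449 -0.1021  0.2196] F [0.6 0.2 9.1] w -0.0 target [ 0.545  -0.1015  0.2195] tool d mm [-0.1  0.1  0.5] roll [ 0.016 -3.125] q6 -1.35
```

View pics/top2z.png

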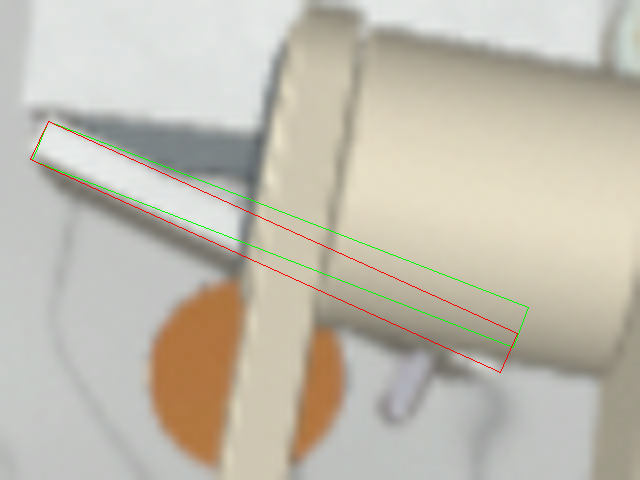

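View pics/side2z.png

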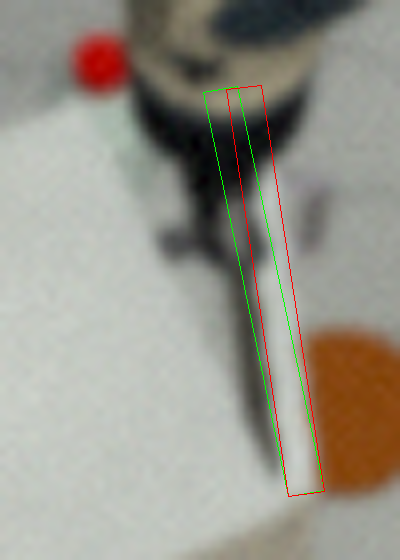

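```bash
python3 -m inch '[{"xyz":[-1.5,0,-0.1],"roll":0.012,"fingers":0},{"xyz":[-1.5,0,-0.1],"roll":0.012,"fingers":0},{"xyz":[-1.5,0,-0.1],"roll":0.012,"fingers":0},{"xyz":[-1.5,0,-0.1],"roll":0.012,"fingers":0},{"xyz":[0,0,0],"roll":0,"fingers":0}]'; python3 -c "
from h import *
go(.36,.011,.2195)"
```

```text
t: 10.95
tcp_pos: [0.5392, -0.0998, 0.2195]
ee_rot: [-0.688, 0.16, -0.162, 0.689]
contact_force: [-0.1, 0.4, 10.4]
width: 0.0002
t 10.95 tcp [ 0.5392 -0.0998  0.2195] F [-0.1  0.4 10.4] w 0.0 target [ 0.5395 -0.0994  0.2195] tool d mm [0.1 0.  0.5] roll [ 0.007 -3.134] q6 -1.3
```

```bash
python3 -m inch '[{"xyz":[-1.5,0,-0.1],"roll":0.01,"fingers":0},{"xyz":[-1.5,0,-0.1],"roll":0.01,"fingers":0},{"xyz":[-1.5,0,-0.1],"roll":0.01,"fingers":0},{"xyz":[-1.5,0,-0.1],"roll":0.01,"fingers":0},{"xyz":[-1.5,0,-0.1],"roll":0.01,"fingers":0},{"xyz":[-1.5,0,-0.1],"roll":0.01,"fingers":0},{"xyz":[0,0,0],"roll":0,"fingers":0}]'; python3 -c "
from h import *
go(.42,.011,.2195)"
```

```text
t: 11.53
tcp_pos: [0.531, -0.0961, 0.2195]
ee_rot: [-0.683, 0.181, -0.183, 0.684]
contact_force: [1.1, 1.2, 8.3]
width: -0.0002
t 11.53 tcp [ 0.531  -0.0961  0.2195] F [1.1 1.2 8.3] w -0.0 target [ 0.5316 -0.0959  0.2195] tool d mm [0.4 0.  0.5] roll [ 0.008 -3.134] q6 -1.23
```

```bash
python3 -m inch '[{"xyz":[-1.5,0,-0.1],"roll":0.01,"fingers":0},{"xyz":[-1.5,0,-0.1],"roll":0.01,"fingers":0},{"xyz":[-1.5,0,-0.1],"roll":0.01,"fingers":0},{"xyz":[-1.5,0,-0.1],"roll":0.01,"fingers":0},{"xyz":[-1.5,0,-0.1],"roll":0.01,"fingers":0},{"xyz":[-1.5,0,-0.1],"roll":0.01,"fingers":0},{"xyz":[0,0,0],"roll":0,"fingers":0}]'
python3 - <<'E'
from h import *
go(.48,.011,.2195)
for n,o,(w,h),k in(("top",(298,200),(80,60),8),("side",(295,145),(50,70),8)):
    a=vision.snapshot(n)[o[1]:o[1]+h,o[0]:o[0]+w]
    a=cv2.resize(cv2.convertScaleAbs(a,alpha=1.6),None,fx=k,fy=k,interpolation=cv2.INTER_CUBIC)
    for th,c in ((.42,(0,255,0)),(.48,(0,0,255))):
        uv=(door_overlay(a,n,th)-o)*k+(k-1)/2
        cv2.polylines(a,[np.int32(uv[:4])],True,c,1)
    cv2.imwrite(f"pics/{n}3z.png",a)
E
```

```text
t: 12.12
tcp_pos: [0.5231, -0.0919, 0.2196]
ee_rot: [-0.677, 0.201, -0.203, 0.678]
contact_force: [0.5, 1.6, 8.6]
width: -0.0
t 12.12 tcp [ 0.5231 -0.0919  0.2196] F [0.5 1.6 8.6] w -0.0 target [ 0.5238 -0.0918  0.2195] tool d mm [0.6 0.1 0.5] roll [ 0.008 -3.134] q6 -1.17
```

View pics/top3z.png

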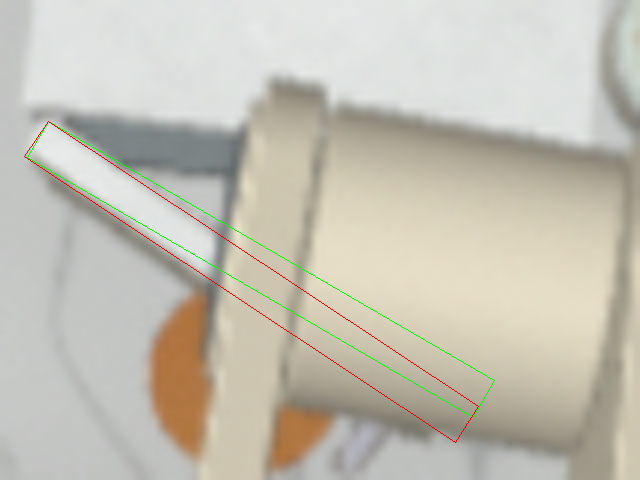

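View pics/side3z.png

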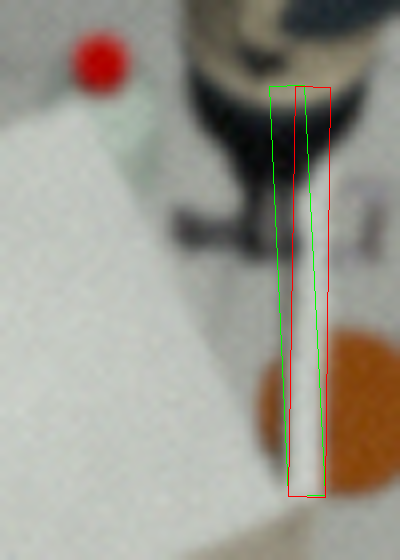

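```bash
python3 -m inch '[{"xyz":[-1.8,0,-0.1],"roll":0.014,"fingers":0},{"xyz":[-1.8,0,-0.1],"roll":0.012,"fingers":0},{"xyz":[-1.8,0,-0.1],"roll":0.012,"fingers":0},{"xyz":[-1.8,0,-0.1],"roll":0.012,"fingers":0},{"xyz":[0,-1.5,0],"roll":0,"fingers":0},{"xyz":[0,-1.5,0],"roll":0,"fingers":0},{"xyz":[0,-2,0],"roll":0,"fingers":0},{"xyz":[0,-3,0],"roll":0,"fingers":0},{"xyz":[0,-4,0],"roll":0,"fingers":0},{"xyz":[0,0,0],"roll":0,"fingers":0}]'; python3 -c "
from h import *
go(.53,.011,.232)"
```

```text
t: 13.05
tcp_pos: [0.5157, -0.0883, 0.2308]
ee_rot: [0.673, -0.219, 0.219, -0.672]
contact_force: [1.0, 0.3, 0.5]
width: 0.0
t 13.05 tcp [ 0.5157 -0.0883  0.2308] F [1.  0.3 0.5] w 0.0 target [ 0.5176 -0.0881  0.232 ] tool d mm [ 1.4 -1.2  1.3] roll [ 0.008 -3.133] q6 -1.11
```

```bash
python3 -m inch '[{"xyz":[-2,0,0.5],"roll":0.02,"fingers":0},{"xyz":[-3,0,0.5],"roll":0.025,"fingers":0},{"xyz":[-4.3,0,-0.2],"roll":0.03,"fingers":0},{"xyz":[-4.3,0,-0.2],"roll":0.03,"fingers":0},{"xyz":[-4.3,0,-0.2],"roll":0.03,"fingers":0},{"xyz":[-4.3,0,-0.2],"roll":0.03,"fingers":0},{"xyz":[-4.3,0,-0.2],"roll":0.03,"fingers":0},{"xyz":[-4.3,0,-0.2],"roll":0.03,"fingers":0},{"xyz":[-4.3,0,-0.2],"roll":0.03,"fingers":0},{"xyz":[-4.3,0,-0.2],"roll":0.03,"fingers":0}]'; python3 -c "
from h import *
go(.80,.011,.232)"
```

```text
t: 13.88
tcp_pos: [0.4864, -0.0614, 0.2302]
ee_rot: [0.634, -0.313, 0.313, -0.634]
contact_force: [0.5, -0.1, 0.6]
width: 0.0001
t 13.88 tcp [ 0.4864 -0.0614  0.2302] F [ 0.5 -0.1  0.6] w 0.0 target [ 0.4876 -0.063   0.232 ] tool d mm [ 1.9 -1.8 -0.1] roll [-0.009  3.132] q6 -0.78
```

```bash
python3 -m inch '[{"xyz":[-4.3,0,-0.2],"roll":0.03,"fingers":0},{"xyz":[-4.3,0,-0.2],"roll":0.03,"fingers":0},{"xyz":[-4.3,0,-0.2],"roll":0.03,"fingers":0},{"xyz":[-4.3,0,-0.2],"roll":0.03,"fingers":0},{"xyz":[-4.3,0,-0.2],"roll":0.03,"fingers":0},{"xyz":[-4.3,0,-0.2],"roll":0.03,"fingers":0},{"xyz":[-4.3,0,-0.2],"roll":0.03,"fingers":0},{"xyz":[-4.3,0,-0.2],"roll":0.03,"fingers":0},{"xyz":[-4.3,0,-0.2],"roll":0.03,"fingers":0},{"xyz":[-4.3,0,-0.2],"roll":0.03,"fingers":0}]'; python3 -c "
from h import *
go(1.12,.011,.232)"
```

```text
t: 14.72
tcp_pos: [0.4631, -0.0253, 0.2301]
ee_rot: [0.581, -0.404, 0.404, -0.58]
contact_force: [0.1, -1.5, 0.6]
width: -0.0
t 14.72 tcp [ 0.4631 -0.0253  0.2301] F [ 0.1 -1.5  0.6] w -0.0 target [ 0.4622 -0.0242  0.232 ] tool d mm [-1.3 -1.9 -0.5] roll [ 0.011 -3.131] q6 -0.41
```

```bash
python3 -m inch '[{"xyz":[-4.3,0,-0.2],"roll":0.03,"fingers":0},{"xyz":[-4.3,0,-0.2],"roll":0.03,"fingers":0},{"xyz":[-4.3,0,-0.2],"roll":0.03,"fingers":0},{"xyz":[-4.3,0,-0.2],"roll":0.03,"fingers":0},{"xyz":[-4.3,0,-0.2],"roll":0.03,"fingers":0},{"xyz":[-4.3,0,-0.2],"roll":0.03,"fingers":0},{"xyz":[-4.3,0,-0.2],"roll":0.03,"fingers":0},{"xyz":[-4.3,0,-0.2],"roll":0.03,"fingers":0},{"xyz":[-3.3,0,-0.2],"roll":0.023,"fingers":0},{"xyz":[-2.2,0,-0.1],"roll":0.015,"fingers":0}]'
python3 - <<'E'
from h import *
go(1.4,.011,.232)
for n,o,(w,h),k in(("top",(270,200),(100,90),6),("side",(295,145),(90,80),6)):
    a=vision.snapshot(n)[o[1]:o[1]+h,o[0]:o[0]+w]
    a=cv2.resize(cv2.convertScaleAbs(a,alpha=1.6),None,fx=k,fy=k,interpolation=cv2.INTER_CUBIC)
    for th,c in ((1.4,(0,255,0)),(1.57,(0,0,255))):
        uv=(door_overlay(a,n,th)-o)*k+(k-1)/2
        cv2.polylines(a,[np.int32(uv[:4])],True,c,1)
    cv2.imwrite(f"pics/{n}4z.png",a)
E
```

```text
t: 15.55
tcp_pos: [0.4522, 0.0131, 0.2301]
ee_rot: [0.519, -0.481, 0.48, -0.519]
contact_force: [-0.4, -0.1, -0.3]
width: 0.0001
t 15.55 tcp [0.4522 0.0131 0.2301] F [-0.4 -0.1 -0.3] w 0.0 target [0.451  0.0148 0.232 ] tool d mm [-1.8 -1.9 -1. ] roll [ 0.013 -3.128] q6 -0.05
```

View pics/top4z.png

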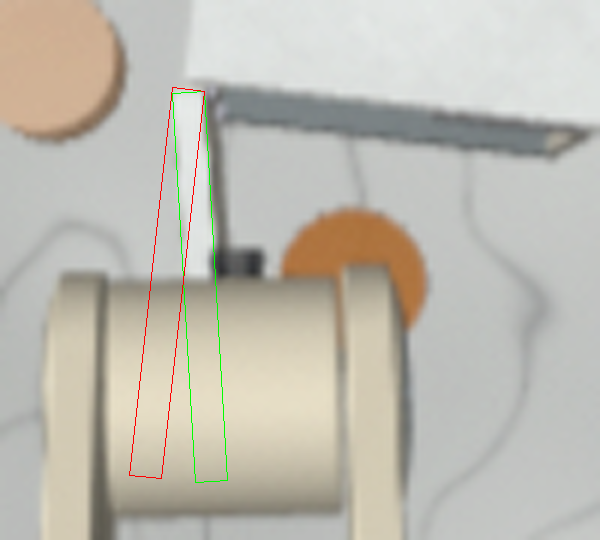

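View pics/side4z.png

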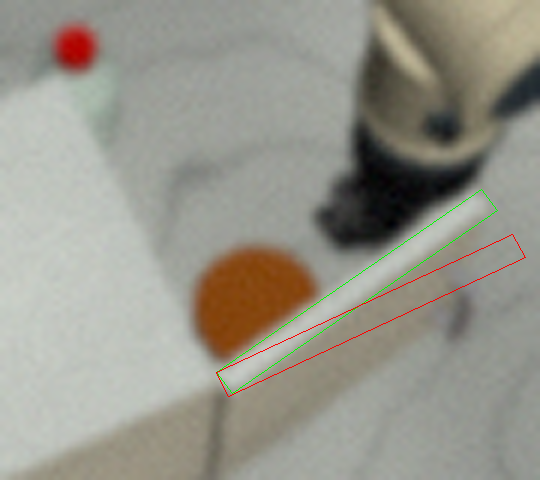

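```bash
python3 -m inch '[{"xyz":[-2.5,0,0],"roll":0.015,"fingers":0},{"xyz":[-3.5,0,-0.2],"roll":0.025,"fingers":0},{"xyz":[-3.5,0,-0.2],"roll":0.025,"fingers":0},{"xyz":[-3.5,0,-0.2],"roll":0.025,"fingers":0},{"xyz":[-3.5,0,-0.2],"roll":0.025,"fingers":0},{"xyz":[-3,0,-0.1],"roll":0.02,"fingers":0},{"xyz":[-2,0,-0.1],"roll":0.015,"fingers":0},{"xyz":[-1.5,0,0],"roll":0.01,"fingers":0},{"xyz":[0,0,0],"roll":0,"fingers":0},{"xyz":[0,0,0],"roll":0,"fingers":0}]'
python3 - <<'E'
from h import *
go(1.57,.011,.232)
E
```

```text
t: 16.48
tcp_pos: [0.4517, 0.0359, 0.2305]
ee_rot: [0.479, -0.52, 0.52, -0.48]
contact_force: [-0.1, -0.4, 0.8]
width: -0.0
t 16.48 tcp [0.4517 0.0359 0.2305] F [-0.1 -0.4  0.8] w -0.0 target [0.4497 0.0394 0.232 ] tool d mm [-3.3 -1.5 -2.3] roll [ 0.026 -3.116] q6 0.16
```

```bash
python3 -m inch '[{"xyz":[-1.5,0,0],"roll":0.01,"fingers":0},{"xyz":[-1.5,0,0],"roll":0.01,"fingers":0},{"xyz":[-1,0,0],"roll":0,"fingers":0},{"xyz":[0,0,0],"roll":0,"fingers":0},{"xyz":[1.5,0,0],"roll":0,"fingers":0},{"xyz":[2.5,-1,0],"roll":0,"fingers":0},{"xyz":[1,-5,0],"roll":0,"fingers":0},{"xyz":[0,-10,0],"roll":0,"fingers":0},{"xyz":[0,-15,0],"roll":0,"fingers":0},{"xyz":[0,-25,0],"roll":0,"fingers":0}]'; python3 -m inch '[{"xyz":[0,-35,0],"roll":0,"fingers":0},{"xyz":[10,-30,0],"roll":0,"fingers":0},{"xyz":[25,-10,0],"roll":0,"fingers":0},{"xyz":[30,0,0],"roll":0,"fingers":0},{"xyz":[30,0,0],"roll":0,"fingers":0},{"xyz":[30,0,0],"roll":0,"fingers":0},{"xyz":[30,0,0],"roll":0,"fingers":0},{"xyz":[20,0,0],"roll":0,"fingers":0},{"xyz":[10,0,0],"roll":0,"fingers":0},{"xyz":[0,0,0],"roll":0,"fingers":0}]'
python3 - <<'E'
from h import *
for n,o,(w,h),k in(("top",(250,130),(180,150),4),("side",(235,130),(160,130),4)):
    A=vision.snapshot(n);cv2.imwrite(f"pics/{n}5f.png",A);a=A[o[1]:o[1]+h,o[0]:o[0]+w]
    a=cv2.resize(cv2.convertScaleAbs(a,alpha=1.6),None,fx=k,fy=k,interpolation=cv2.INTER_CUBIC)
    for th,c in ((1.57,(0,0,255)),):
        uv=(door_overlay(a,n,th)-o)*k+(k-1)/2
        cv2.polylines(a,[np.int32(uv[:4])],True,c,1)
    cv2.imwrite(f"pics/{n}5z.png",a)
E
```

```text
t: 17.32
tcp_pos: [0.4504, 0.0347, 0.2864]
ee_rot: [-0.475, 0.525, -0.524, 0.473]
contact_force: [0.8, 0.6, -0.9]
width: 0.0001
t: 18.15
tcp_pos: [0.4326, -0.1506, 0.3622]
ee_rot: [0.473, -0.525, 0.525, -0.474]
contact_force: [0.0, 0.4, 0.4]
width: 0.0
```

View pics/top5z.png

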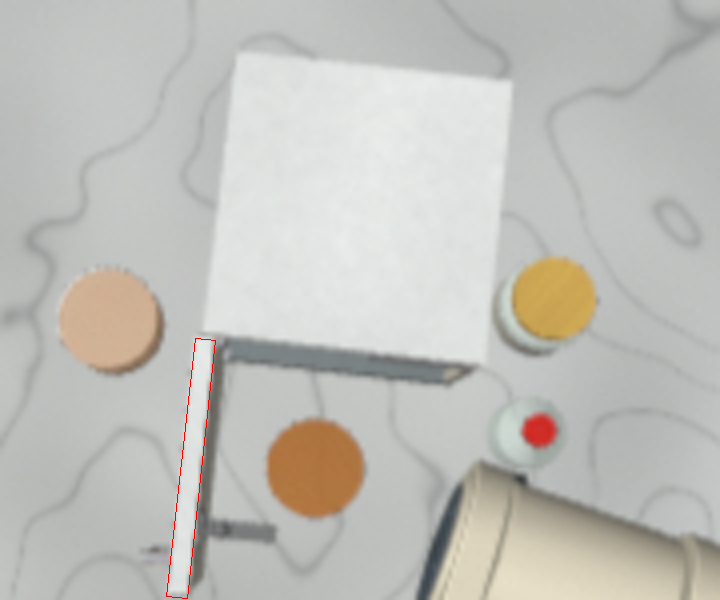

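View pics/side5z.png

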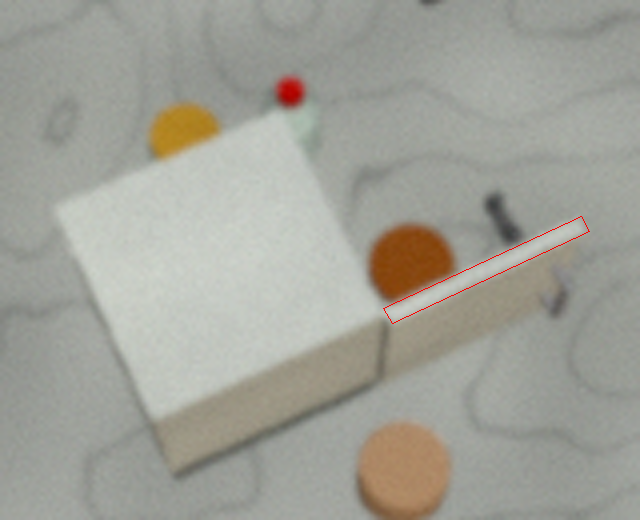

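The door overlay at 1.57 rad fits in both views. The dish at (315,468), the stack, the jar and the bottle are at the same pixels as before, and the arm is clear of everything.

```bash
python3 -m inch '[{"xyz":[0,0,0],"roll":0,"fingers":0},{"xyz":[0,0,0],"roll":0,"fingers":0}]'; python3 -c "
from bench import robot; print(robot.close_job())"
```

```text
t: 18.42
tcp_pos: [0.4329, -0.1481, 0.3616]
ee_rot: [-0.474, 0.524, -0.524, 0.475]
contact_force: [-0.5, -0.5, -0.5]
width: -0.0001
the job is handed in; nothing more can be done
None
```

The door is unhooked and stands open at about a right angle. I handed the job in at 18.4 s.

- **Hook:** I reached down through the gap with the fingers shut and felt the stud at about 206–207 mm above the bench. I pressed it about 5 mm until it reached its hard stop. The highest reading there was 12 N, above the 7–10 N given for the stop but below the 18 N that breaks the hook. I then eased back to about 9 N.
- **Door:** With the hook still down (8–10 N), I drew the door past the catch to about 0.5 rad. Sideways force stayed below about 3 N. I then raised the fingers to let the hook spring back, swung the door slowly to about 1.57 rad, and withdrew.
- **Last checks:** In both cameras, a door outline drawn at 1.57 rad fitted the real door. In the close-up views, the dish, the stack, the jar and the reagent bottle were where they started. I did not compare the things farther away, but the arm's path stayed above and clear of them. The arm was clear of everything and the force readings were only noise.

No check failed. The side camera suggested the stud was a few millimetres farther in than I worked out, but feeling for it settled that.

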